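# Proof-load a bonded insert on the lever test stand and hold the load

## Task

Proof-load the bonded brass insert: slide the brown test bar along the stand's base plate (do not lift it) until the brass insert sits under the force gauge's tip, with the whole face of the tip over the brass, and let go of the bar. Then bring the stand's lever down by its black grip until the gauge needle stands at 10 N (straight up, in the green sector), never letting it get to the red sector that begins at 15 N. Finish while still holding the lever there with the fingers, since it springs back if let go; leave everything else where it is.

Things in the scene. Friction and masses are not known exactly. Their poses are not given: they have to be found in the camera images.
- stand: Fixed lever test stand. Origin: centre of the underside of its base plate, 450 (x) x 220 (y) x 15 mm thick, z up. The bar lies on the plate's -x half. Column: front face at x = +135 mm, 305 mm tall. Gauge: round, 68 mm across, centre at x = +75, y = 0, z = 165 mm with the lever up, dial turned 45 deg from -x towards -y; carriage behind it (top 238 mm). Lever on the +y side.
- gauge_tip (a point): Centre of the flat end (6 mm across) of the gauge's steel plunger, pointing down at x = +75, y = 0 mm of the stand. Lever up: 52 mm above the table, 12 mm above the bar's top. The carriage goes down 28 mm per rad of lever; once the tip meets the bar, the gauge's spring takes up the travel, 2 N per mm, up to 10 mm.
- gauge_needle (a joint): Gauge reading: needle angle in rad, 0.25 rad per N (0 unloaded, 2.0 = 8 N, 2.5 = 10 N, 3.0 = 12 N, 3.75 = 15 N, 5.0 = 20 N). The black needle turns clockwise on the white dial from lower left; 10 N is straight up. Green sector 8 to 12 N, red sector from 15 N on.
- lever (a joint): Lever angle in rad: 0 = up at rest (arm rising 0.4 rad above level from the pivot towards the stand's -x), growing as it is brought down; level at 0.4, stop at 1.0. The tip meets the bar at about 0.43; 10 N is at about 0.61. It springs back when let go. At the grip's centre it takes about 4 N to start, 9 N at the 10 N load.
- lever_grip (a point): Centre of the lever's black cylindrical grip, 24 mm in diameter, 82 mm long, its axis along the lever arm; 120 mm from the pivot, and the grip's outer end 161 mm from the pivot. At rest about 232 mm above the table, about 150 mm at 10 N load. It swings in the stand's x-z plane at y = +100 mm.
- lever_pivot (a point): Fixed point on the lever's pivot axis, which runs along the stand's y; 145 mm along +x, 100 mm along +y and 185 mm above the stand's origin. The lever hub there is 34 mm across.
- bar_center (a point): Centre (half-way up) of the loose red-brown test bar, 160 mm (x) by 45 mm (y) by 25 mm tall, about 0.26 kg, lying on the base plate: top 40 mm above the table. Its +x axis points to the end with the insert, roughly towards the column; from the start it has to go some 80 to 150 mm that way.
- insert (a point): Centre of the top face of the brass insert in the bar: brass disc 14 mm across, flush, with a thin white ring (26 mm) painted round it. 55 mm along the bar's +x from its centre, so 25 mm from that end.
- bar_tail (a point): Point in the bar 50 mm along its -x from its centre, half-way up: a place to grip it across its 45 mm width (y) that stays clear of the gauge.
- bar: The same test bar; origin at the centre of its underside.
- plunger: The gauge's plunger; origin at the centre of its tip face.
- spare_tip: Bystander: small steel spare tip, 20 mm across, 34 mm tall, standing on the base plate beside the gauge. Leave alone.
- setting_block: Bystander: steel block 35 x 22 x 30 mm on the base plate beside the column. Leave alone.
- disc_weight: Bystander: aluminium disc weight with a knob, 64 mm across, 46 mm tall, on the table. Leave alone.
- angle_bracket: Bystander: red-brown angle bracket 100 x 50 x 62 mm on the table. Leave alone.
- collar: Bystander: aluminium collar, 68 mm across, 18 mm tall, on the table. Leave alone.
- screwdriver: Bystander: screwdriver lying on the table. Leave alone.
- wrench: Bystander: wrench lying on the table. Leave alone.
- caliper: Bystander: caliper lying on the table, 160 mm long. Leave alone.
Not all that is in view belongs to the job. What is shaped like the bar but orange is not meant.

How it is judged:
By the outcome, as a careful person would: the job done as asked, in the order asked, and still so for the second after the job is handed in, while the arm keeps its last pose, push and grip.
It also fails if it takes over 51 s, if anything falls off the work surface, if the arm or the gripper's body presses on something with over 40 N, if the wrist force passes 120 N, or if a joint passes its speed limit or range.

## Robot

A 6-joint arm with a two-finger parallel gripper is mounted at the origin on the work surface. World frame = base frame: x ahead of the robot, y to its left, z up, the work surface at z = 0. Lengths are in m, angles in rad, forces in N, time in s.
With the tool pointing down it reaches from about 0.225 to 0.875 m from the base axis. Payload 3.4 kg.
Tool frame: the origin (TCP) lies between the finger pads; the fingertips stand 8 mm ahead of it and the grasp point (between the pads) lies 11 mm behind it; z points along the fingers, y is the line along which they close (so a half turn about z gives the same grasp; the last joint's range is limited). The gripper opens to 85 mm and grips with 20 to 120 N. Pads are 22 mm wide; open, the fingers measure 114 mm over their backs; the gripper's body (76 mm by 85 mm) begins 54 mm behind the grasp point. The pads swing forward as they close: fully open they stand 13 mm farther back than shut.
Start: joints at [1.095, 0.276, 1.505, -0, 1.361, -0.121], TCP at [0.2, 0.539, 0.239] pointing down, gripper open.
Joint ranges: [-2.89, 2.89], [-0.75, 2.08], [0.22, 2.7], [-1.18, 4.32], [0.11, 2.71], [-2.7, 2.7]. Speed limits (rad/s): [2.57, 2.57, 3.14, 3.14, 3.14, 3.14].

## Interface

Orientations are given as a unit quaternion [w, x, y, z].
In Python, from rig import manip gives the robot as it stands.
- The arm moves only by the tool move_arm, never from a script. Its argument "deltas" is a list that holds one entry, the list of rows, each a list of 5 numbers: the shift along the tool's x, y, z normalised to -1 to 1, where 1 is 80 cm, then the turn about the tool's z normalised to -1 to 1, where 1 is 120 degrees, then the closure, from -1 (fully open) to 1 (shut). In form: [[[tx, ty, tz, twist, grip], ...]]. A call has 1 to 12 rows; each row is the pose to reach, as a shift and turn from the pose commanded when the call began, along the tool's axes at that moment; what a row does not reach only later rows make up. A row lasts 1/10 s, in which the tool goes at most 50 mm and 8.59 degrees, less where a joint would pass 70% of its speed; a pose out of reach is approached as far as the arm can. A call with a number of a shift or a turn outside -1 to 1 is refused whole. A call with a gripper value outside its range is refused whole. The fingers move at their own pace and stop on an object; "squeeze" is the grip in N (left out, the last holds). Time passes only in rows, so rows that repeat a pose let the fingers close. It gives the time, the measured TCP pose, the force, the opening and the grip force at its end, in the units of the state.
- manip.get_state(): the state, without advancing time (a new reading comes with each control period).
- manip.get_image(name): name is "side" or "top" or "wrist"; returns the picture (420x560x3 uint8, red, green, blue); there is no depth.
- manip.camera_params(name): a dict with "fx", "fy", "cx", "cy" (pixels), "R" (3x3) and "t" (3): a world point X has camera coordinates R X + t; the wrist camera has in their place "tool_from_camera" (4x4, takes a point from camera to tool coordinates, whose origin is the TCP and whose axes are the flange's). Camera axes: x right, y down, z forward; pixel columns grow to the right and rows downward; lengths in m; the calibration is good to about 2 mm. The wrist camera is an equidistant fisheye: a pixel r from the principal point sees the ray r / f radians off the axis. A picture is of the moment at which its call begins: read the wrist's pose just before it. camera_params takes no time and is no camera call.
- manip.sign_off(): hands the job in; it is judged then, once.
The state is a dict: "clock": time; "qpos": joint angles; "qd": joint speeds; "effort": joint torques, N m; "position": TCP position; "ee_rot": TCP orientation; "contact_force": force on the tool from outside, world axes, zero at the start; "moment": the same for the moment, N m; "width": finger opening in m; "gripper_force": force on a finger pad.
Only numpy, scipy, OpenCV 4.12 (cv2) and the standard library are available. Lean on these libraries where they do the work, as an engineer would, in place of code of your own. Each camera call takes 0.05 s, during which the arm holds its last target. There are 200 camera calls.

## Working session

There is one attempt and no reset: what is moved stays moved. The work goes in short steps, Python scripts to look and compute and a tool call to move; the robot and the scene stay as the last step left them, time stands still between calls to the robot, and variables do not carry over. Pictures are saved under pics/ and viewed, at most 10 in all, crops included, and the job is handed in when it is done.

Besides the shell and the picture viewer there is one more tool, called after "Request:" as name([rows], argument=value, ...), one row to a line, values as JSON. move_arm: Moves the arm, as the interface text tells. Scaled input: -1 to 1 covers 80 cm each way for a shift and 120 degrees each way for a turn. Its arguments: {"type":"object","properties":{"deltas":{"type":"array","items":{"type":"array","items":{"type":"array","items":{"type":"number","minimum":-1,"maximum":1}}}},"squeeze":{"type":"number"}},"required":["deltas"]}

```bash
mkdir -p pics; python3 - <<'E'
from rig import manip
import cv2, numpy as np
ims=[]
for n in("side","top"):
    im=manip.get_image(n); cv2.imwrite(f"pics/{n}0.png",im[:,:,::-1]); p=manip.camera_params(n); print(n,{k:np.round(v,4).tolist() for k,v in p.items()})
print(manip.camera_params("wrist"))
s=manip.get_state(); print(s)
E
```

```text
side {'fx': 539.589, 'fy': 539.589, 'cx': 288.5714, 'cy': 204.9441, 'R': [[0.9846, -0.1748, -0.0076], [-0.1325, -0.7164, -0.685], [0.1143, 0.6754, -0.7285]], 't': [-0.4431, 0.1621, 1.4497]}
top {'fx': 416.9141, 'fy': 416.9141, 'cx': 288.0044, 'cy': 215.2369, 'R': [[0.0166, -0.9999, 0.0], [-0.9936, -0.0165, -0.1117], [0.1117, 0.0018, -0.9937]], 't': [-0.0418, 0.4777, 1.3351]}
{'fx': 325.19226210127806, 'fy': 325.19226210127806, 'cx': 279.8483198768271, 'cy': 210.90918763949585, 'tool_from_camera': array([[-1.35321500e-04, -9.52570850e-01, -3.04316870e-01,
         7.85258918e-02],
       [ 9.99999922e-01, -1.58487039e-05, -3.95063460e-04,
        -6.70867362e-04],
       [ 3.71502908e-04, -3.04316899e-01,  9.52570778e-01,
        -1.34050340e-01],
       [ 0.00000000e+00,  0.00000000e+00,  0.00000000e+00,
         1.00000000e+00]])}
{'clock': 0.1, 'qpos': array([ 1.09500885e+00,  2.76550464e-01,  1.50598994e+00, -8.34887854e-06,
        1.36068856e+00, -1.21037070e-01]), 'qd': array([ 0.00011682, -0.00168233, -0.00334579, -0.00074351,  0.0013081 ,
        0.00118695]), 'effort': array([ 2.21013390e-03, -4.17700052e+01, -2.46405762e+01, -1.62996639e-04,
        5.80818829e-03,  4.23008589e-05]), 'position': array([0.19955314, 0.53878935, 0.23852213]), 'ee_rot': array([-2.36638855e-04,  1.76445649e-01,  9.84310044e-01, -7.83197409e-04]), 'contact_force': array([-1.30199878,  0.54097571,  0.29252154]), 'moment': array([ 0.0218557 , -0.06088426, -0.02662567]), 'gripper_force': 0.0, 'width': 0.0855288475533407}
```

View pics/top0.png

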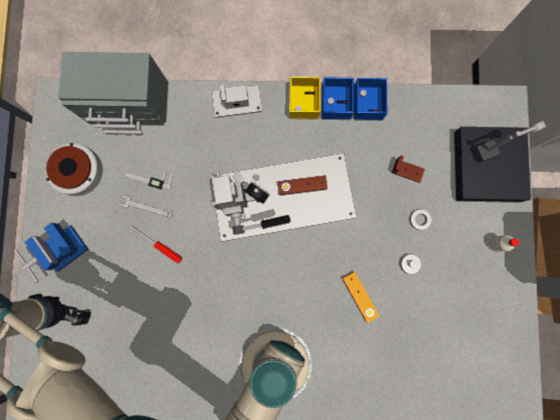

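View pics/side0.png

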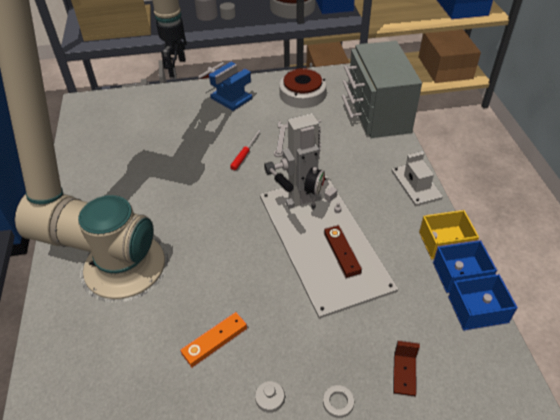

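The top view shows the stand plate around (285,197), with the column at its left end near (228,195) and the lever with its black grip at (276,221). The side view agrees.

Candidates for the bar:
- Brown bar on the plate at (302,185), insert end at (286,186). I choose this one by colour, place and insert.
- Orange bar at (360,297), the decoy.
- Red-brown angle bracket at (408,168).

Next I measure the plate and bar and make one close crop.

```bash
cat > h.py <<'E'
from rig import manip
import cv2, numpy as np
def ray(n,uv):
    p=manip.camera_params(n); R=np.array(p["R"]); t=np.array(p["t"])
    d=np.array([(uv[0]-p["cx"])/p["fx"],(uv[1]-p["cy"])/p["fy"],1.0]); return -R.T@t, R.T@d
def plane(n,uv,z):
    o,d=ray(n,uv); return o+d*(z-o[2])/d[2]
def proj(n,X):
    p=manip.camera_params(n); c=np.array(p["R"])@X+p["t"]; return np.array([c[0]/c[2]*p["fx"]+p["cx"],c[1]/c[2]*p["fy"]+p["cy"]])
def wpose():
    from scipy.spatial.transform import Rotation as Ro
    s=manip.get_state(); q=s["ee_rot"]; T=np.eye(4); T[:3,:3]=Ro.from_quat([q[1],q[2],q[3],q[0]]).as_matrix(); T[:3,3]=s["position"]; return T
def wray(uv,T):
    p=manip.camera_params("wrist"); x=np.array([uv[0]-p["cx"],uv[1]-p["cy"]]); r=np.hypot(*x); a=r/p["fx"]
    d=np.array([*(x/max(r,1e-9)*np.sin(a)),np.cos(a)]); M=T@p["tool_from_camera"]; return M[:3,3],M[:3,:3]@d
def wplane(uv,T,z):
    o,d=wray(uv,T); return o+d*(z-o[2])/d[2]
def brown(im,box):
    hsv=cv2.cvtColor(im,cv2.COLOR_RGB2HSV); m=((hsv[...,0]<9)|(hsv[...,0]>172))&(hsv[...,1]>120)&(hsv[...,2]>40)
    k=np.zeros(m.shape,bool); x0,y0,x1,y1=box; k[y0:y1,x0:x1]=True; return (m&k).astype(np.uint8)
E
python3 - <<'E'
from h import *
im=cv2.cvtColor(cv2.imread("pics/top0.png"),cv2.COLOR_BGR2RGB)
m=brown(im,(265,165,345,205)); m=cv2.morphologyEx(m,cv2.MORPH_CLOSE,np.ones((9,9)))
r=cv2.minAreaRect(max(cv2.findContours(m,0,2)[0],key=cv2.contourArea)); print("bar",r)
P=[plane("top",c,.04)[:2] for c in cv2.boxPoints(r)]; print(np.round(P,4), [np.linalg.norm(P[i]-P[i-1]).round(4) for i in range(4)])
g=cv2.cvtColor(im,cv2.COLOR_RGB2HSV); w=((g[...,1]<30)&(g[...,2]>190)).astype(np.uint8); w[:,:205]=0;w[:150]=0;w[245:]=0;w[:,365:]=0
w=cv2.morphologyEx(w,cv2.MORPH_CLOSE,np.ones((9,9)))
c=max(cv2.findContours(w,0,2)[0],key=cv2.contourArea); r2=cv2.minAreaRect(c); print("plate",r2)
Q=[plane("top",c,.015)[:2] for c in cv2.boxPoints(r2)]; print(np.round(Q,4),[np.linalg.norm(Q[i]-Q[i-1]).round(4) for i in range(4)])
cr=cv2.resize(im[145:250,200:365],None,fx=4.6,fy=4.6,interpolation=cv2.INTER_CUBIC); cv2.imwrite("pics/crop1.png",cr[:,:,::-1])
E
```

```text
bar ((302.0384826660156, 184.80770874023438), (13.023645401000977, 47.50529861450195), 82.87498474121094)
[[ 0.5878  0.0017]
 [ 0.6099 -0.1521]
 [ 0.5672 -0.1576]
 [ 0.5452 -0.0044]] [np.float64(0.043), np.float64(0.1553), np.float64(0.0431), np.float64(0.1548)]
plate ((282.4559020996094, 196.8162841796875), (65.21820831298828, 137.1151580810547), 80.19390869140625)
[[ 0.6056  0.2301]
 [ 0.6927 -0.2196]
 [ 0.4766 -0.2565]
 [ 0.3924  0.1857]] [np.float64(0.2177), np.float64(0.4581), np.float64(0.2191), np.float64(0.4502)]
```

View pics/crop1.png

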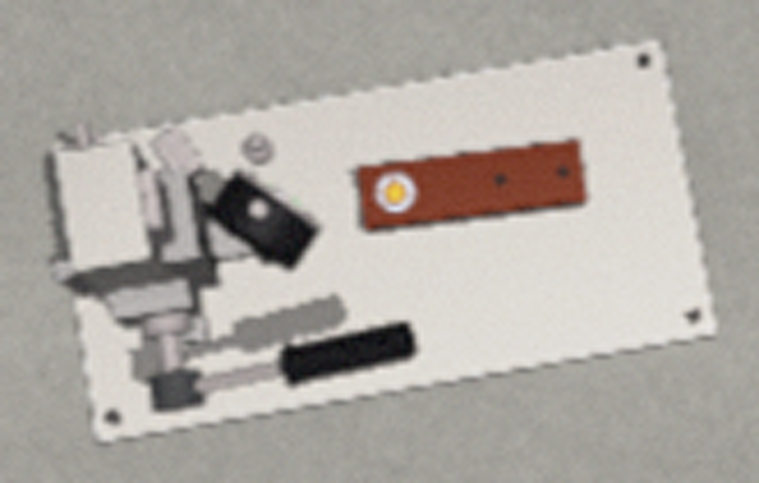

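The crop confirms the brown bar. Its insert is at crop (396,192), i.e. px (286,187). The plate corners are at crop (658,42), (716,333) and (97,440). The lever grip points right, and the spare tip is at (258,150).

```bash
cat >> h.py <<'E'
def to(target,yaw,T=None):  # shift in tool axes (units of 0.8 m) and twist (units of 120 deg)
    T=wpose() if T is None else T
    d=T[:3,:3].T@(np.array(target)-T[:3,3])/.8; y0=np.arctan2(T[1,0],T[0,0]); a=-np.degrees((yaw-y0+np.pi)%(2*np.pi)-np.pi)/120
    return np.round([*d,a],4)
def stand(o,yaw,p):
    c,s=np.cos(yaw),np.sin(yaw); return np.array([o[0]+c*p[0]-s*p[1],o[1]+s*p[0]+c*p[1],p[2]])
E
python3 - <<'E'
from h import *
C=[np.array([200+(x+.5)/4.6-.5,145+(y+.5)/4.6-.5]) for x,y in((658,42),(716,333),(97,440))]
P=[plane("top",c,.015)[:2] for c in C]
print(np.round(P,4),np.linalg.norm(P[0]-P[1]),np.linalg.norm(P[1]-P[2]))
e=P[2]-P[1]; yaw=np.arctan2(e[1],e[0]); o=(P[0]+P[2])/2; print("stand",o,yaw,np.degrees(yaw))
f=P[0]-P[1]; print(np.degrees(np.arctan2(f[1],f[0]))+90)
ins=plane("top",(200+396.5/4.6-.5,145+192.5/4.6-.5),.04); print("insert",ins)
L=lambda w:np.array([[np.cos(yaw),np.sin(yaw)],[-np.sin(yaw),np.cos(yaw)]])@(w[:2]-o)
bc=np.array([.5775,-.0781]); print("insert,bar in stand",L(ins),L(bc))
print("A",to([.3,-.22,.25],np.radians(98.2)))
print(wpose())
E
```

```text
[[ 0.6901 -0.2135]
 [ 0.4775 -0.2555]
 [ 0.3936  0.185 ]] 0.2166179959549514 0.4483736897820346
stand [ 0.54184849 -0.01426517] 1.7589985005718933 100.78319025260961
101.16183460717349
insert [ 0.57152314 -0.02484444  0.04      ]
insert,bar in stand [-0.01594438 -0.02717135] [-0.06937779 -0.02307892]
A [-0.4472 -0.8458 -0.0131  0.5123]
[[-9.37733754e-01  3.47354079e-01 -7.42235555e-04  1.99553140e-01]
 [ 3.47354820e-01  9.37732639e-01 -1.45831036e-03  5.38789355e-01]
 [ 1.89468454e-04 -1.62532594e-03 -9.99998661e-01  2.38522134e-01]
 [ 0.00000000e+00  0.00000000e+00  0.00000000e+00  1.00000000e+00]]
```

Request:
move_arm([
  [[-0.447,-0.846,-0.013,0.512,-1],[-0.447,-0.846,-0.013,0.512,-1],[-0.447,-0.846,-0.013,0.512,-1],[-0.447,-0.846,-0.013,0.512,-1],[-0.447,-0.846,-0.013,0.512,-1],[-0.447,-0.846,-0.013,0.512,-1],[-0.447,-0.846,-0.013,0.512,-1],[-0.447,-0.846,-0.013,0.512,-1],[-0.447,-0.846,-0.013,0.512,-1],[-0.447,-0.846,-0.013,0.512,-1],[-0.447,-0.846,-0.013,0.512,-1],[-0.447,-0.846,-0.013,0.512,-1]],
])

```text
clock: 1.3
position: [0.2775, -0.0535, 0.2476]
ee_rot: [0.001, 0.655, 0.756, 0.001]
contact_force: [1.6, -0.6, 0.0]
width: 0.0856
gripper_force: 0.0
```

```bash
python3 - <<'E'
from h import *
T=wpose();print(T[:3,3],to([.3,-.22,.25],np.radians(98.2)),manip.get_state()["qpos"])
print("then B", to([.585,-.15,.22],np.radians(98.2)))
E
```

```text
[ 0.27745129 -0.05348115  0.24755106] [-2.1e-01 -1.8e-03 -3.0e-03  1.0e-04] [-4.39496433e-01 -1.99475473e-01  1.98806583e+00  7.25389781e-04
  1.35155333e+00 -5.82899986e-01]
then B [-1.743e-01  3.632e-01  3.510e-02  1.000e-04]
```

Request:
move_arm([
  [[-0.21,0,0,0,-1],[-0.21,0,0,0,-1],[-0.21,0,0,0,-1],[-0.21,0.06,0,0,-1],[-0.174,0.363,0.035,0,-1],[-0.174,0.363,0.035,0,-1],[-0.174,0.363,0.035,0,-1],[-0.174,0.363,0.035,0,-1],[-0.174,0.363,0.035,0,-1],[-0.174,0.363,0.035,0,-1],[-0.174,0.363,0.035,0,-1],[-0.174,0.363,0.035,0,-1]],
])

```text
clock: 2.5
position: [0.5841, -0.1481, 0.2191]
ee_rot: [-0.001, 0.655, 0.756, -0.0]
contact_force: [-1.1, 0.2, -0.9]
width: 0.0851
gripper_force: 0.0
```

```bash
python3 - <<'E'
from h import *
T=wpose(); im=manip.get_image("wrist"); cv2.imwrite("pics/w1.png",im[:,:,::-1]); print(T[:3,3],manip.get_state()["qpos"])
m=brown(im,(0,0,560,420)); m=cv2.morphologyEx(m,cv2.MORPH_CLOSE,np.ones((7,7)))
c=max(cv2.findContours(m,0,2)[0],key=cv2.contourArea); r=cv2.minAreaRect(c); print(r)
P=np.array([wplane(q,T,.04)[:2] for q in cv2.boxPoints(r)]); print(P.round(4),[np.linalg.norm(P[i]-P[i-1]).round(4) for i in range(4)],P.mean(0))
E
```

```text
[ 0.58409524 -0.14807778  0.21914729] [-3.63906236e-01  3.28744990e-01  1.47676248e+00 -2.79293132e-04
  1.33683274e+00 -5.06709941e-01]
((286.0, 94.5), (113.0, 46.0), 90.0)
[[ 0.5459 -0.0034]
 [ 0.5889  0.003 ]
 [ 0.6053 -0.1062]
 [ 0.5613 -0.1127]] [np.float64(0.1103), np.float64(0.0434), np.float64(0.1105), np.float64(0.0445)] [ 0.57535529 -0.0548387 ]
```

View pics/w1.png

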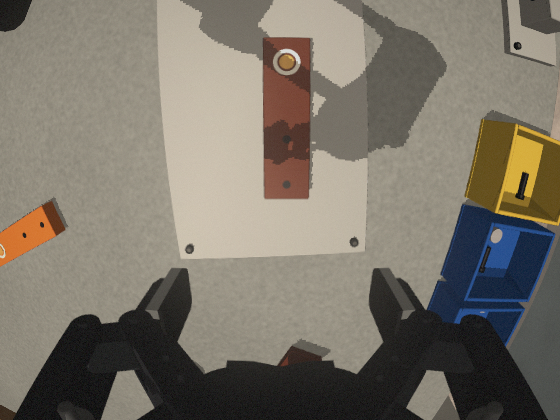

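The wrist view shows the bar with its insert at (286,61), near end centred at (286.5,199), and side edges at columns 264 and 310. The plate corners are at (181,259) and (367,250). Next I turn these into points.

```bash
python3 - <<'E'
from h import *
im=cv2.cvtColor(cv2.imread("pics/w1.png"),cv2.COLOR_BGR2RGB); T=wpose()
hsv=cv2.cvtColor(im,cv2.COLOR_RGB2HSV)[45:80,268:306]; m=((hsv[...,0]>10)&(hsv[...,0]<30)&(hsv[...,1]>110)).astype(np.uint8)
M=cv2.moments(m,True); u=(268+M["m10"]/M["m00"],45+M["m01"]/M["m00"]); print(u)
ins=wplane(u,T,.04); a=wplane((263.5,199.5),T,.04); b=wplane((310,199.5),T,.04); f=[wplane(q,T,.04) for q in((263,37.5),(311.5,37.5))]
tail=(a+b)/2; head=(f[0]+f[1])/2; print("ins",ins,"tail end",tail,"head",head,"len",np.linalg.norm(head-tail),"w",np.linalg.norm(a-b),np.linalg.norm(ins-tail))
d=head-tail; print("yaw",np.degrees(np.arctan2(d[1],d[0])))
c1,c2=wplane((181,259.5),T,.015),wplane((367.5,250),T,.015); print("corners",c1,c2,np.linalg.norm(c1-c2))
e=c2-c1; yaw=np.arctan2(e[1],e[0])+np.pi/2; o=(c1+c2)/2+.225*np.array([np.cos(yaw),np.sin(yaw),0]); print("stand",o,np.degrees(yaw))
E
```

```text
(286.4591836734694, 61.40816326530612)
ins [ 0.57131362 -0.02369791  0.04      ] tail end [ 0.59134378 -0.15799182  0.04      ] head [5.68652282e-01 3.82948515e-04 4.00000000e-02] len 0.1599920987947088 w 0.04668385213606192 0.1357794554476016
yaw 98.15368758916662
corners [ 0.47883394 -0.25614552  0.015     ] [ 0.69583127 -0.21177093  0.015     ] 0.22148802560127262
stand [ 0.5422544  -0.01352013  0.015     ] 101.55728659016191
```

Request:
move_arm([
  [[0,0,0,0.85,-1],[0,0,0,0.85,-1],[0,0,0,0.85,-1],[0,0,0,0.85,-1],[0,0,0,0.85,-1],[0,0,0,0.85,-1],[0,0,0,0.85,-1],[0,0,0,0.85,-1],[0,0,0,0.85,-1],[0,0,0,0.85,-1],[0,0,0,0.85,-1],[0,0,0,0.85,-1]],
])

```text
clock: 3.75
position: [0.5839, -0.1486, 0.2204]
ee_rot: [0.0, 0.999, -0.037, 0.0]
contact_force: [0.5, 0.2, -0.7]
width: 0.0857
gripper_force: 0.0
```

```bash
python3 - <<'E'
from h import *
print(to([.5863,-.1279,.10],-1.40),manip.get_state()["qpos"],wpose()[:3,3])
E
```

```text
[ 0.0009 -0.0261  0.1505  0.6336] [-3.64625181e-01  3.27413805e-01  1.47672220e+00 -1.08407072e-04
  1.33653727e+00  1.27924934e+00] [ 0.58394202 -0.14864298  0.2204155 ]
```

Request:
move_arm([
  [[0.001,-0.026,0,0.634,-1],[0.001,-0.026,0,0.634,-1],[0.001,-0.026,0,0.634,-1],[0.001,-0.026,0,0.634,-1],[0.001,-0.026,0,0.634,-1],[0.001,-0.026,0,0.634,-1],[0.001,-0.026,0,0.634,-1],[0.001,-0.026,0,0.634,-1],[0.001,-0.026,0.1505,0.634,-1],[0.001,-0.026,0.1505,0.634,-1],[0.001,-0.026,0.1505,0.634,-1],[0.001,-0.026,0.1505,0.634,-1]],
])

```text
clock: 4.95
position: [0.5837, -0.1271, 0.0963]
ee_rot: [0.001, 0.766, -0.642, -0.003]
contact_force: [-0.5, -0.6, 0.2]
width: 0.0857
gripper_force: 0.0
```

```bash
python3 - <<'E'
from h import *
print(to([.5863,-.1279,.026],-1.40),manip.get_state()["qpos"],wpose()[:3,3])
T=wpose();im=manip.get_image("wrist"); cv2.imwrite("pics/w2.png",im[:,:,::-1])
E
```

```text
[ 0.0019 -0.0036  0.0879  0.0024] [-3.30706899e-01  4.22187464e-01  1.65896883e+00 -1.07448982e-04
  1.06782045e+00  2.63518655e+00] [ 0.58369888 -0.12705198  0.09631191]
```

View pics/w2.png

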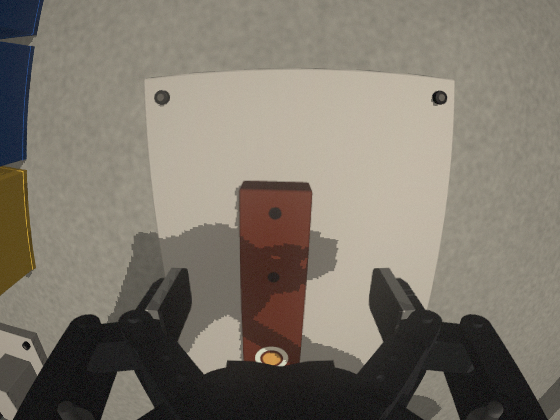

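The wrist view shows the bar between the open fingers, slightly left of centre: bar columns 240–310, insert at (272,357). I descend with a small correction and check before closing.

Request:
move_arm([
  [[0.001,-0.0035,0.03,0,-1],[0.001,-0.0035,0.06,0,-1],[0.001,-0.0035,0.078,0,-1],[0.001,-0.0035,0.083,0,-1],[0.001,-0.0035,0.083,0,-1],[0.001,-0.0035,0.083,0,-1]],
])

```text
clock: 5.6
position: [0.5917, -0.1282, 0.0346]
ee_rot: [-0.001, 0.767, -0.642, 0.002]
contact_force: [1.0, -0.1, -0.2]
width: 0.0852
gripper_force: 0.0
```

```bash
python3 - <<'E'
from h import *
print(to([.5863,-.1279,.026],-1.40),wpose()[:3,3])
E
```

```text
[-0.0015  0.0067  0.0107  0.0029] [ 0.59172877 -0.1281539   0.03459608]
```

Request:
move_arm([
  [[0,0,0.008,0,-1],[0,0,0.008,0,-1],[0,0,0.008,0,-1]],
])

```text
clock: 5.9
position: [0.5904, -0.1275, 0.0263]
ee_rot: [-0.0, 0.767, -0.642, -0.0]
contact_force: [0.3, -0.1, -0.3]
width: 0.0853
gripper_force: 0.0
```

```bash
python3 - <<'E'
from h import *
for i in range(6):
    print(wpose()[:3,3].round(4),np.degrees(np.arctan2(*wpose()[1::-1,0])).round(2),manip.get_state()["qpos"].round(4)); manip.get_image("top")
E
```

```text
[ 0.5904 -0.1275  0.0263] -79.85 [-3.2790e-01  5.0370e-01  1.7257e+00  1.0000e-04  9.1220e-01  2.6364e+00]
[ 0.5905 -0.1275  0.0263] -79.84 [-3.2790e-01  5.0380e-01  1.7256e+00  1.0000e-04  9.1210e-01  2.6364e+00]
[ 0.5905 -0.1276  0.0263] -79.85 [-3.2790e-01  5.0380e-01  1.7255e+00  1.0000e-04  9.1210e-01  2.6364e+00]
[ 0.5905 -0.1275  0.0263] -79.85 [-3.2790e-01  5.0390e-01  1.7255e+00  1.0000e-04  9.1200e-01  2.6364e+00]
[ 0.5905 -0.1275  0.0263] -79.84 [-3.2790e-01  5.0390e-01  1.7255e+00  1.0000e-04  9.1210e-01  2.6364e+00]
[ 0.5905 -0.1275  0.0263] -79.85 [-3.2790e-01  5.0380e-01  1.7256e+00  1.0000e-04  9.1210e-01  2.6364e+00]
```

Request:
move_arm([
  [[0,0.005,0,0,-1],[0,0.005,0,0,-1],[0,0.005,0,0,1],[0,0.005,0,0,1],[0,0.005,0,0,1],[0,0.005,0,0,1],[0,0.005,0,0,1],[0,0.005,0,0,1],[0,0.005,0,0,1],[0,0.005,0,0,1]],
], squeeze=40)

```text
clock: 7.2
position: [0.587, -0.1284, 0.0265]
ee_rot: [-0.0, 0.767, -0.642, 0.0]
contact_force: [1.2, -0.1, 3.8]
width: 0.0443
gripper_force: 41.7
```

```bash
python3 - <<'E'
from h import *
T=wpose(); s=manip.get_state(); print(T[:3,3],np.degrees(np.arctan2(T[1,0],T[0,0])),s["width"],s["gripper_force"],s["contact_force"])
im=manip.get_image("wrist"); cv2.imwrite("pics/w3.png",im[:,:,::-1])
it=manip.get_image("top"); cv2.imwrite("pics/t3.png",it[:,:,::-1])
h=cv2.cvtColor(it,cv2.COLOR_RGB2HSV)
b=brown(it,(265,165,345,205)); print("brown px",b.sum())
sub=h[178:195,278:295]; m=(sub[...,0]>12)&(sub[...,0]<30)&(sub[...,1]>110)&(sub[...,2]>120); ys,xs=np.nonzero(m)
if len(xs): u=(278+xs.mean(),178+ys.mean()); print(u,plane("top",u,.04))
E
```

```text
[ 0.58697677 -0.1283514   0.02654211] -79.85367196789483 0.04426215415574876 41.70717179775238 [ 1.15077302 -0.10062419  3.83357174]
brown px 153
(np.float64(285.93333333333334), np.float64(186.6)) [ 0.57070242 -0.02563345  0.04      ]
```

```bash
python3 - <<'E'
from h import *
y=np.radians(107.8); tip=np.array([.5277,.0596]); p=tip-.1056*np.array([np.cos(y),np.sin(y)]); print(p,to([*p,.0265],y-np.pi))
E
```

```text
[ 0.55998142 -0.04094486] [-0.1135  0.014   0.     -0.0638]
```

Request:
move_arm([
  [[-0.006,0.001,0,-0.004,1],[-0.018,0.0025,0,-0.01,1],[-0.032,0.004,0,-0.018,1],[-0.046,0.006,0,-0.026,1],[-0.06,0.0075,0,-0.034,1],[-0.074,0.009,0,-0.042,1],[-0.088,0.011,0,-0.05,1],[-0.1,0.0125,0,-0.057,1],[-0.109,0.0135,0,-0.062,1],[-0.1135,0.014,0,-0.064,1],[-0.1135,0.014,0,-0.064,1],[-0.1135,0.014,0,-0.064,1]],
])

```text
clock: 8.5
position: [0.5591, -0.0395, 0.0265]
ee_rot: [-0.0, 0.809, -0.588, -0.0]
contact_force: [1.2, -1.3, 6.2]
width: 0.0444
gripper_force: 41.4
```

```bash
python3 - <<'E'
from h import *
T=wpose(); s=manip.get_state(); print(T[:3,3],np.degrees(np.arctan2(T[1,0],T[0,0])),s["width"],s["gripper_force"],s["contact_force"],s["qpos"][5])
it=manip.get_image("top"); sd=manip.get_image("side")
tip=np.array([.5277,.0596])
for z in(.04,.052): print("tip proj",z,proj("side",np.array([*tip,z])),proj("top",np.array([*tip,z])))
print([proj("side",np.array([*q,.04])) for q in (tip+[.007,0],tip-[.007,0],tip+[0,.007],tip-[0,.007])])
cv2.imwrite("pics/s4full.png",sd[:,:,::-1])
a=cv2.resize(sd[130:240,255:375],None,fx=5,fy=5,interpolation=cv2.INTER_CUBIC); cv2.imwrite("pics/s4.png",a[:,:,::-1])
E
```

```text
[ 0.55911288 -0.03947903  0.0265382 ] -72.08167766061923 0.044364000044419115 41.44182622432709 [ 1.22139333 -1.32906112  6.2222931 ] 2.632953735361616
tip proj 0.04 [311.89290524 212.77405038] [259.47318416 199.22198625]
tip proj 0.052 [311.99529625 209.88661304] [259.21979831 198.6634115 ]
[array([314.32411797, 212.44116039]), array([309.45913287, 213.10729085]), array([311.38788007, 210.97643266]), array([312.40107964, 214.58287768])]
```

View pics/s4.png

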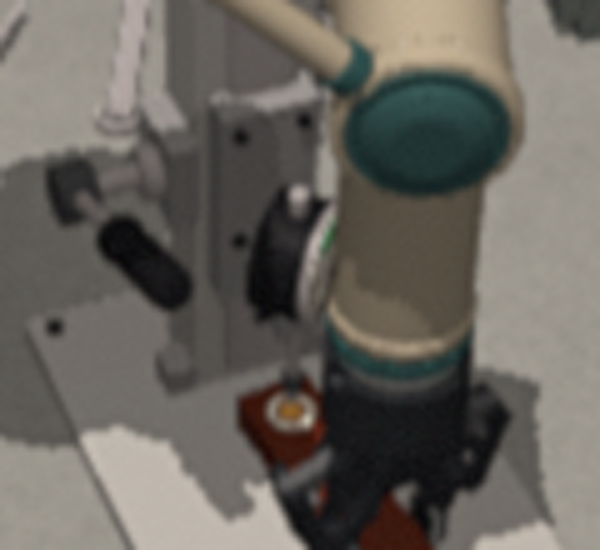

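The side crop shows the insert with its white ring at crop (290,411), px (312.6,211.8). The plunger tip sits just above it, near crop (291,393). I measure both numerically.

```bash
python3 - <<'E'
from h import *
im=cv2.cvtColor(cv2.imread("pics/s4full.png"),cv2.COLOR_BGR2RGB)
h=cv2.cvtColor(im,cv2.COLOR_RGB2HSV)
print("gray rows 196..218, cols 308..318"); g=cv2.cvtColor(im,cv2.COLOR_RGB2GRAY)
for r in range(198,219): print(r,g[r,306:320],' S',h[r,309:317,1])
y0,x0=205,305; s=h[y0:220,x0:320].astype(int); rgb=im[y0:220,x0:320].astype(float)
w=np.clip(rgb[...,0]-rgb[...,2]-60,0,None)*((s[...,0]>10)&(s[...,0]<30)); ys,xs=np.indices(w.shape); u=(x0+(w*xs).sum()/w.sum(),y0+(w*ys).sum()/w.sum()); print("gold",u,plane("side",u,.04))
w=((s[...,1]<110)&(s[...,2]>100)).astype(float)
E
```

```text
gray rows 196..218, cols 308..318
198 [76 75 77 76 72 71 67 73 75 69 67 66 65 58]  S [22 20 21 18 23 23 21 15]
199 [74 75 76 77 78 77 73 75 73 68 66 68 67 57]  S [22 19 19 20 26 23 25 15]
200 [75 77 76 77 78 78 73 75 74 69 71 79 78 64]  S [19 22 22 23 23 26 18 24]
201 [ 75  75  78  79  79  81  75  75  77  89  96 101  98  73]  S [19 22 15 23 23 19 19 21]
202 [ 77  79  83  87  91  90  81  77  82 101 111 112 107  75]  S [22 22 19 21 22 24 22 20]
203 [ 88  92  99 103 100  88  78  75  78  94 107 113 110  74]  S [24 20 20 19 20 22 24 21]
204 [103 104 110 112 105  76  66  70  66  69  91 109 108  70]  S [20 24 16 15 21 15 31 29]
205 [112 110 111 109  97  65  50  54  52  44  65  96 105  64]  S [20 26 19 10 14  5 60 70]
206 [109 108  95  85  68  47  34  38  35  31  42  76  99  64]  S [ 47  59  48   7   0   7 115 136]
207 [90 82 64 47 39 37 35 34 33 28 31 52 80 56]  S [124 147 117  34   0  34 145 195]
208 [57 48 34 39 59 65 58 51 56 57 43 41 53 41]  S [165 107  85  40  14  49  91 143]
209 [ 35  31  41  76 102  93  78  72  86 102  88  57  34  26]  S [82 58 67 53 40 54 52 68]
210 [ 30  34  69 113
[... 224 characters left out ...]
32 118  66  27]  S [ 39  80 171 177 182 178 106  45]
213 [ 32  39  80 115 103  98  98  94  99 134 174 128  61  28]  S [ 45  64 114 137 151 130  66  33]
214 [ 31  33  52  85 107 117 115 106 117 147 174 116  54  34]  S [63 56 56 62 77 66 47 38]
215 [ 26  29  34  53  83 102 107  97 101 108 116  78  52  42]  S [115  67  50  52  65  57  54  57]
216 [20 29 32 34 46 56 63 61 59 54 54 44 50 42]  S [186 131 106  97 103  99 115 124]
217 [22 25 31 29 30 33 34 35 33 30 30 34 48 37]  S [224 219 194 187 179 202 209 205]
218 [22 18 30 31 34 33 32 32 30 31 32 34 40 31]  S [206 192 208 202 202 219 207 207]
gold (np.float64(312.6431718061674), np.float64(211.77533039647577)) [0.53056146 0.06295508 0.04      ]
```

The insert is within about 2 mm of being under the tip; the estimate says slightly more towards +y. I nudge it 1 mm, release, rise straight up, and look from close by.

Request:
move_arm([
  [[-0.0015,-0.0008,0,0,1],[-0.0015,-0.0008,0,0,1],[-0.0015,-0.0008,0,0,-1],[-0.0015,-0.0008,0,0,-1],[-0.0015,-0.0008,0,0,-1],[-0.0015,-0.0008,0,0,-1],[-0.0015,-0.0008,0,0,-1],[-0.0015,-0.0008,-0.04,0,-1],[-0.0015,-0.0008,-0.1,0,-1],[-0.0015,-0.0008,-0.16,0,-1],[-0.0015,-0.0008,-0.2,0,-1],[-0.0015,-0.0008,-0.2,0,-1]],
])

```text
clock: 9.8
position: [0.5629, -0.04, 0.1917]
ee_rot: [-0.002, 0.808, -0.589, 0.005]
contact_force: [-0.5, 0.3, -0.1]
width: 0.0853
gripper_force: 0.0
```

```bash
python3 - <<'E'
from h import *
manip.get_image("top"); T=wpose(); im=manip.get_image("wrist"); cv2.imwrite("pics/w5full.png",im[:,:,::-1]); print(T[:3,3],manip.get_state()["width"])
p=manip.camera_params("wrist"); M=np.linalg.inv(T@p["tool_from_camera"])
def wp(X):
    c=M[:3,:3]@X+M[:3,3]; a=np.arctan2(np.hypot(c[0],c[1]),c[2]); return np.array([p["cx"],p["cy"]])+p["fx"]*a*c[:2]/np.hypot(*c[:2])
for z in(.04,.052): print(wp(np.array([.5277,.0605,z])))
u=wp(np.array([.5277,.0605,.04])).astype(int); x0,y0=u-[50,38]; print(x0,y0)
c=cv2.resize(im[y0:y0+75,x0:x0+100],None,fx=8,fy=8,interpolation=cv2.INTER_CUBIC); cv2.imwrite("pics/w5.png",c[:,:,::-1])
E
```

```text
[ 0.56117254 -0.0397159   0.18881423] 0.08537149420036236
[280.84070447 298.16043564]
[280.81606871 304.64620686]
230 260
```

View pics/w5.png

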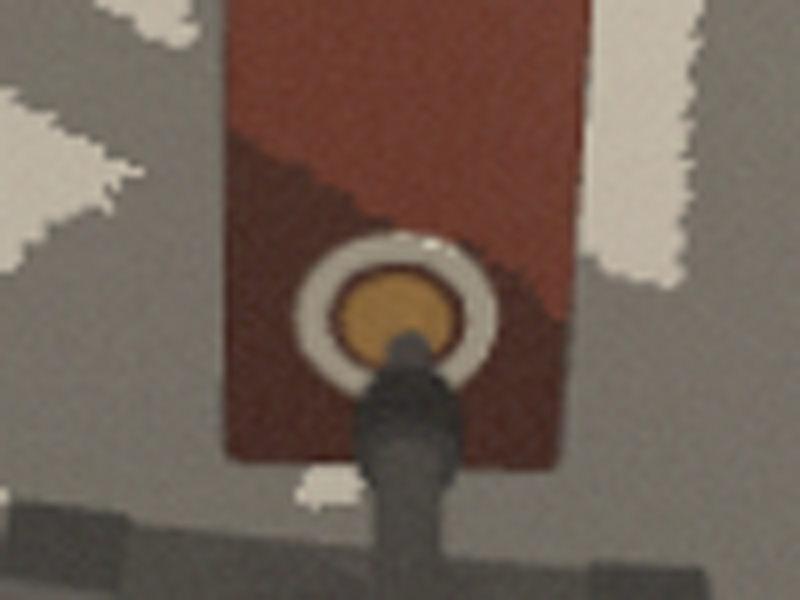

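The close view shows the ring centre at crop (397,318) and the tip face centre at about (409,352). Dropped 12 mm to the bar top, the tip lands at (409,300). The bar must go back about 2.5 mm and 1.5 mm sideways (tool +x, +y), so I regrip and correct.

Request:
move_arm([
  [[0,0,0.06,0,-1],[0,0,0.12,0,-1],[0,0,0.17,0,-1],[0,0,0.195,0,-1],[0,0,0.2,0,-1],[0,0,0.2,0,-1],[0,0,0.2,0,1],[0,0,0.2,0,1],[0,0,0.2,0,1],[0,0,0.2,0,1],[0,0,0.2,0,1],[0,0,0.2,0,1]],
])

```text
clock: 11.1
position: [0.5607, -0.0397, 0.0278]
ee_rot: [-0.001, 0.808, -0.589, 0.001]
contact_force: [-1.1, 0.7, 6.8]
width: 0.0442
gripper_force: 42.3
```

Request:
move_arm([
  [[0.0016,0.001,0,0,1],[0.0033,0.0018,0,0,1],[0.0033,0.0018,0,0,1],[0.0033,0.0018,0,0,1]],
])

```text
clock: 11.5
position: [0.5604, -0.0411, 0.0277]
ee_rot: [-0.002, 0.808, -0.59, 0.001]
contact_force: [0.8, 5.2, 7.2]
width: 0.0441
gripper_force: 42.6
```

Request:
move_arm([
  [[0,0,0,0,-1],[0,0,0,0,-1],[0,0,0,0,-1],[0,0,0,0,-1],[0,0,0,0,-1],[0,0,-0.04,0,-1],[0,0,-0.1,0,-1],[0,0,-0.16,0,-1],[0,0,-0.2,0,-1],[0,0,-0.2,0,-1],[0,0,-0.2,0,-1]],
])

```text
clock: 12.6
position: [0.5592, -0.0426, 0.1867]
ee_rot: [-0.0, 0.808, -0.589, 0.001]
contact_force: [-0.3, -0.5, -0.8]
width: 0.0854
gripper_force: 0.0
```

```bash
python3 - <<'E'
from h import *
for i in range(3): manip.get_image("top")
T=wpose(); im=manip.get_image("wrist"); cv2.imwrite("pics/w6full.png",im[:,:,::-1]); print(T[:3,3],manip.get_state()["qpos"])
p=manip.camera_params("wrist"); M=np.linalg.inv(T@p["tool_from_camera"])
def wp(X):
    c=M[:3,:3]@X+M[:3,3]; a=np.arctan2(np.hypot(c[0],c[1]),c[2]); return np.array([p["cx"],p["cy"]])+p["fx"]*a*c[:2]/np.hypot(*c[:2])
for X in([.5277,.0605,.04],[.5277,.0605,.052],[.5277,.0635,.04],[.5307,.0605,.04]): print(wp(np.array(X)))
c=cv2.resize(im[260:335,230:330],None,fx=8,fy=8,interpolation=cv2.INTER_CUBIC); cv2.imwrite("pics/w6.png",c[:,:,::-1])
E
```

```text
[ 0.55793771 -0.04228222  0.18434556] [-1.99980372e-01  2.91115485e-01  1.62446379e+00  5.96608177e-05
  1.22976342e+00  2.63039421e+00]
[275.82441604 300.93272668]
[275.73919273 307.60483062]
[274.94041908 303.23155382]
[273.0032636  300.18623771]
```

View pics/w6.png

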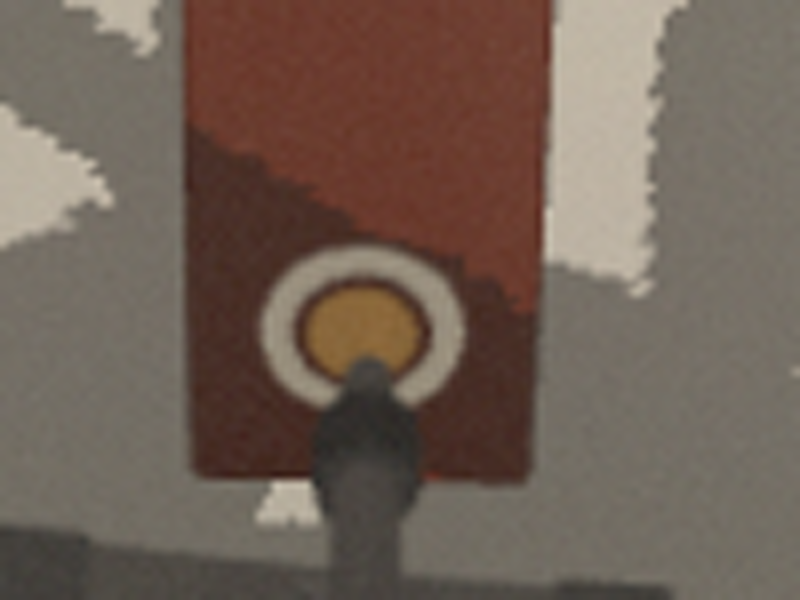

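The insert is now centred under the tip to about 1 mm: ring centre (362,329), tip dropped to (367,322). The bar has been released. Next I rise, turn the hand round and go above the lever grip.

Request:
move_arm([
  [[0,0,-0.06,0,-1],[0.02,0,-0.12,0,-1],[0.05,0,-0.18,0,-1],[0.075,0,-0.22,0,-1],[0.075,0,-0.22,-0.56,-1],[0.075,0,-0.22,-0.56,-1],[0.075,0,-0.22,-0.56,-1],[0.075,0,-0.22,-0.56,-1],[0.075,0,-0.22,-0.56,-1],[0.075,0,-0.22,-0.56,-1],[0.075,0,-0.22,-0.56,-1],[0.075,0,-0.22,-0.56,-1]],
])

```text
clock: 14.0
position: [0.5773, -0.0996, 0.3604]
ee_rot: [-0.0, 0.999, -0.041, -0.002]
contact_force: [-0.5, 0.4, 0.4]
width: 0.0855
gripper_force: 0.0
```

Request:
move_arm([
  [[0,0,0,-0.88,-0.2],[0,0,0,-0.88,-0.2],[0,0,0,-0.88,-0.2],[0,0,0,-0.88,-0.2],[0,0,0,-0.88,-0.2],[0,0,0,-0.88,-0.2],[0,0,0,-0.88,-0.2],[0,0,0,-0.88,-0.2],[0,0,0,-0.88,-0.2],[0,0,0,-0.88,-0.2],[0,0,0,-0.88,-0.2],[0,0,0,-0.88,-0.2]],
])

```text
clock: 15.2
position: [0.5773, -0.0996, 0.3604]
ee_rot: [-0.001, 0.653, 0.758, -0.001]
contact_force: [0.0, -0.6, 0.0]
width: 0.0514
gripper_force: 0.0
```

```bash
python3 - <<'E'
from h import *
for i in range(2): manip.get_image("top")
s=manip.get_state(); print(wpose()[:3,3],s["qpos"],s["width"],s["clock"])
print(to([.4399,-.0128,.33],np.radians(101)))
E
```

```text
[ 0.57737495 -0.09957332  0.36056755] [-2.89569473e-01  2.54287025e-01  1.24270466e+00  1.00329092e-04
  1.64752569e+00 -4.31748871e-01] 0.05101337401070904 15.3
[ 0.1317 -0.1546  0.0388 -0.0238]
```

Request:
move_arm([
  [[0.03,-0.04,0.0,-0.024,-0.2],[0.065,-0.08,0.0,-0.024,-0.2],[0.1,-0.12,0.02,-0.024,-0.2],[0.132,-0.155,0.035,-0.024,-0.2],[0.132,-0.155,0.039,-0.024,-0.2],[0.132,-0.155,0.039,-0.024,-0.2],[0.132,-0.155,0.039,-0.024,-0.2]],
])

```text
clock: 16.0
position: [0.4409, -0.0132, 0.3311]
ee_rot: [0.0, 0.636, 0.771, 0.0]
contact_force: [0.8, -0.4, -0.1]
width: 0.0513
gripper_force: 0.0
```

```bash
python3 - <<'E'
from h import *
manip.get_image("top"); T=wpose(); im=manip.get_image("wrist"); cv2.imwrite("pics/w7.png",im[:,:,::-1]); print(T[:3,3],np.degrees(np.arctan2(T[1,0],T[0,0])),manip.get_state()["width"])
E
```

```text
[ 0.44111763 -0.01331236  0.33114874] 100.95172623877671 0.050865780770081845
```

View pics/w7.png

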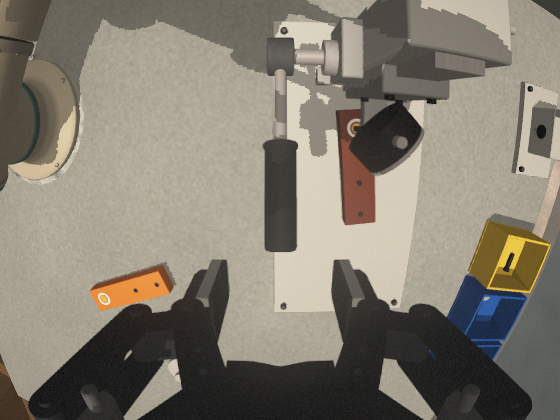

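The wrist view shows the black grip along column 280.5, from (280,140) to its outer end at (280,250). It lines up with the finger midline, with the bar and gauge off to the right.

```bash
python3 - <<'E'
from h import *
T=wpose(); L=lambda w:T[:3,:3].T@(w-T[:3,3])
o=np.array([.542,-.014]); yaw=np.radians(101)
for uv,z in(((280.5,250),.253),((281,193),.232),((279.5,140),.226),((279,57),.19)):
    w=wplane(uv,T,z); print(uv,w.round(4),"tool",L(w).round(4))
for r in(.161,.120,.079): print(r,stand(o,yaw,[.145-r*np.cos(.4),.1,.185+r*np.sin(.4)]))
print(to([.4399,-.0128,.2266],yaw))
E
```

```text
(280.5, 250) [ 0.4445 -0.0327  0.253 ] tool [-0.0196 -0.0004  0.0781]
(281, 193) [0.4379 0.0033 0.232 ] tool [ 0.017  -0.0001  0.0991]
(279.5, 140) [0.4295 0.0411 0.226 ] tool [ 0.0557 -0.0012  0.1051]
(279, 57) [0.4162 0.1072 0.19  ] tool [ 0.1231 -0.0016  0.1411]
0.161 [ 0.4444652  -0.03631126  0.24769635]
0.12 [0.43725958 0.00075842 0.2317302 ]
0.079 [0.43005397 0.0378281  0.21576405]
[ 0.001  -0.0015  0.1306 -0.0004]
```

Request:
move_arm([
  [[0,0,0.04,0,-0.2],[0,0,0.08,0,-0.2],[0,0,0.115,0,-0.2],[0,0,0.13,0,-0.2],[0,0,0.13,0,-0.2],[0,0,0.13,0,1],[0,0,0.13,0,1],[0,0,0.13,0,1],[0,0,0.13,0,1],[0,0,0.13,0,1],[0,0,0.13,0,1]],
], squeeze=40)

```text
clock: 17.2
position: [0.4413, -0.0132, 0.2282]
ee_rot: [0.002, 0.636, 0.772, 0.001]
contact_force: [3.4, -1.9, 5.6]
width: 0.0226
gripper_force: 39.4
```

```bash
python3 - <<'E'
from h import *
for i in range(2): manip.get_image("top")
T=wpose(); s=manip.get_state(); print(T[:3,3],np.degrees(np.arctan2(T[1,0],T[0,0])),s["width"],s["gripper_force"],s["contact_force"],s["moment"])
o=np.array([.542,-.014]); y=np.radians(101)
# path: grasp point at r from pivot; print tool shifts for lever angles from the present pose
p=T[:3,3]; ex=np.array([np.cos(y),np.sin(y)]); x=(p[:2]-o)@ex; z=p[2]+.011; r=np.hypot(.145-x,z-.185); a0=np.arctan2(z-.185,.145-x); print("r,theta",r,.4-a0)
r=.135
for th in(.1,.2,.3,.4,.45,.5,.55,.58,.607): 
    dx=-r*(np.cos(.4-th)-np.cos(.4)); dz=r*(np.sin(.4-th)-np.sin(.4)); print(th,to([*(p[:2]+dx*ex),p[2]+dz],y,T))
E
```

```text
[ 0.44135012 -0.01322481  0.22801735] 101.04590523107898 0.02283151042945228 39.50094759464264 [ 3.53298183 -1.76881908  5.88424378] [-0.1768635  -0.556605    0.00123012]
r,theta 0.13620356925825408 -0.007802277041403127
0.1 [-0.0058 -0.0001  0.0159  0.0004]
0.2 [-0.0099 -0.0001  0.0322  0.0004]
0.3 [-0.0124 -0.0002  0.0489  0.0004]
0.4 [-0.0132 -0.0003  0.0657  0.0004]
0.45 [-0.013  -0.0003  0.0742  0.0004]
0.5 [-0.0123 -0.0003  0.0826  0.0004]
0.55 [-0.0112 -0.0004  0.091   0.0004]
0.58 [-0.0104 -0.0004  0.0959  0.0004]
0.607 [-0.0095 -0.0004  0.1004  0.0004]
```

Request:
move_arm([
  [[-0.003,0,0.008,0,1],[-0.0058,0,0.016,0,1],[-0.008,0,0.024,0,1],[-0.0099,0,0.032,0,1],[-0.0114,0,0.0405,0,1],[-0.0124,0,0.049,0,1],[-0.013,0,0.057,0,1],[-0.0132,0,0.0657,0,1],[-0.0132,0,0.0657,0,1],[-0.0132,0,0.0657,0,1]],
])

```text
clock: 18.3
position: [0.4434, -0.0238, 0.1754]
ee_rot: [0.002, 0.636, 0.772, 0.001]
contact_force: [2.2, -3.3, 6.0]
width: 0.0227
gripper_force: 39.8
```

```bash
python3 - <<'E'
from h import *
T=wpose(); s=manip.get_state(); print(T[:3,3],s["width"],s["gripper_force"],s["contact_force"],s["moment"])
o=np.array([.542,-.014]); y=np.radians(101); ex=np.array([np.cos(y),np.sin(y)]); p=T[:3,3]; x=(p[:2]-o)@ex; z=p[2]+.011; print("r,theta",np.hypot(.145-x,z-.185),.4-np.arctan2(z-.185,.145-x))
w=manip.get_image("wrist"); sd=manip.get_image("side"); cv2.imwrite("pics/w8full.png",w[:,:,::-1]); cv2.imwrite("pics/s8full.png",sd[:,:,::-1])
a=cv2.resize(sd[140:225,255:345],None,fx=6,fy=6,interpolation=cv2.INTER_CUBIC); b=w[0:340:1,140:400]
c=np.zeros((510,800,3),np.uint8); c[:510,:540]=a; c[:340,540:800]=b; cv2.imwrite("pics/c8.png",c[:,:,::-1])
E
```

```text
[ 0.44341743 -0.02380697  0.17536572] 0.022668693037525584 39.82515513896942 [ 2.19849319 -3.26832312  6.04136571] [-0.15687561 -0.36275089 -0.00742033]
r,theta 0.13582320993390887 0.38994473186405654
```

View pics/c8.png

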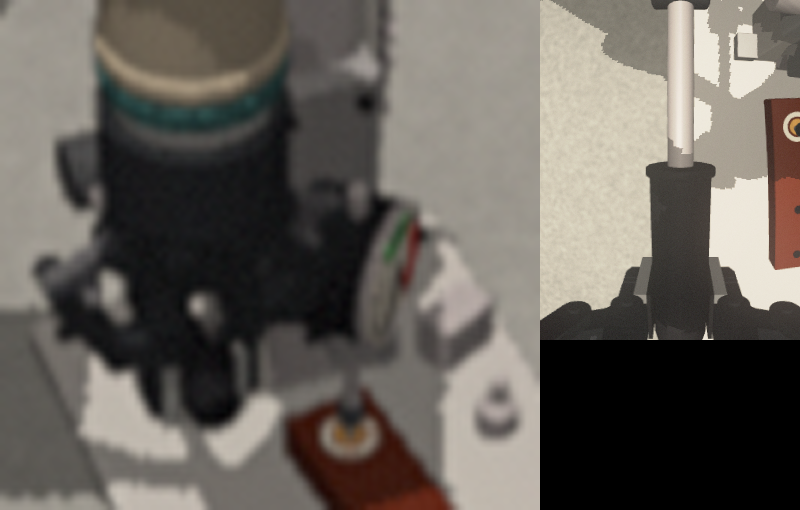

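The side half of the picture shows the dial face at crop (395,270), with green at (395,235) and red at (410,255); the plunger is still just above the brass. The wrist half shows the lever held between the fingers. That was my last permitted picture, so from here I work numerically: the drop of the dial's colour marks and the darkness by angle on the rectified dial.

```bash
cat >> h.py <<'E'
O=np.array([.542,-.014]); Y=np.radians(101)
def marks(im):
    s=im[150:220,300:335].astype(float); r,g,b=s[...,0],s[...,1],s[...,2]; yy,xx=np.indices(r.shape); out=[]
    for w in(np.clip(g-np.maximum(r,b)-12,0,None),np.clip(r-1.0*np.maximum(g,b)-40,0,None)*(yy<45)):
        out+= [300+(w*xx).sum()/w.sum(),150+(w*yy).sum()/w.sum(),w.sum()]
    return np.array(out)
def dial(im,d,drop,R=30): # darkness by needle angle (0 = lower-left zero; 2.5 = up), mean over radius
    n=np.array([-.7071,-.7071,0]); rt=np.array([.7071,-.7071,0])  # seen from the front, right = ?
    res=[]
    for a in np.arange(-.5,5.6,.25):
        phi=np.pi/2-(a-2.5); v=[]
        for q in(.010,.013,.016,.019):
            X=np.array([.075,0,.165-drop])+n*d+q*(np.cos(phi)*rt+np.array([0,0,np.sin(phi)])); u=proj("side",stand(O,Y,X))
            v.append(cv2.getRectSubPix(cv2.cvtColor(im,cv2.COLOR_RGB2GRAY),(1,1),tuple(map(float,u)))[0,0])
        res.append(int(np.mean(v)))
    return res
E
python3 - <<'E'
from h import *
A=cv2.cvtColor(cv2.imread("pics/side0.png"),cv2.COLOR_BGR2RGB); B=cv2.cvtColor(cv2.imread("pics/s8full.png"),cv2.COLOR_BGR2RGB)
print(marks(A).round(2)); print(marks(B).round(2))
for dr in(0,.0112,.017):
  for d in(.01,.02): print(dr,d,[proj("side",stand(O,Y,np.array([.075,0,.165-dr+h])+d*np.array([-.7071,-.7071,0]))).round(1).tolist() for h in(.026,0,-.026)])
# plunger / body patch shift by template, sub-pixel
ga,gb=[cv2.cvtColor(i,cv2.COLOR_RGB2GRAY).astype(np.float32) for i in(A,B)]
print(gb[168:200,312:328].astype(int))
E
```

```text
[320.56 176.42 123.   323.   180.     1.  ]
[320.14 180.15  79.   323.4  179.8   10.  ]
0 0.01 [[316.8, 174.9], [316.5, 182.0], [316.2, 189.0]]
0 0.02 [[320.4, 175.9], [320.0, 183.1], [319.7, 190.0]]
0.0112 0.01 [[316.7, 178.0], [316.4, 185.0], [316.1, 191.9]]
0.0112 0.02 [[320.2, 179.0], [319.9, 186.1], [319.6, 192.9]]
0.017 0.01 [[316.6, 179.6], [316.3, 186.6], [316.0, 193.4]]
0.017 0.02 [[320.2, 180.6], [319.8, 187.6], [319.5, 194.5]]
[[ 67  66  65  64  63  78 122 147 148 147 149 150 151 150 148 148]
 [ 62  66  68  68  65  80 124 148 150 146 147 150 149 149 148 149]
 [ 51  71  86  83  69  82 132 151 151 149 149 148 148 148 149 150]
 [ 45  83 100  97  73  74 123 147 148 148 150 150 148 150 149 148]
 [ 47  84  98  93  65  47  83 107 115 129 139 145 147 150 149 150]
 [ 45  71  86  82  53  24  34  46  66  95 111 122 131 146 150 148]
 [ 39  64  77  74  48  19  10  26  58  80  92 100 111 141 148 147]
 [ 29  52  69  63  39  18  18  49  83  93  89  85  95 145 157 148]
 [ 22  37  50  41  23  13  31  71  94  92  80  68  87 152 170 162]
 [ 22  20  27  21  16  21  51  87  94  76  63  68  71 1
[... 786 characters left out ...]
  84  96 104 120 153 175 174]
 [  7  18  47  84  92  87  90  88  73  94 108 108 125 166 164 144]
 [  9  20  49  82  93  90  93  85  76  98 109 108 114 140 131 111]
 [ 11  23  52  80  92  88  90  76  81 103 111 108  99 103 101 105]
 [  7  22  53  79  90  82  88  72  85 106 111 107  90  84  88 104]
 [ 10  20  52  76  87  75  78  71  87 100 110 108  89  75  76  93]
 [ 22  18  45  71  83  75  71  75  84  95 110 108  86  71  69  82]
 [ 48  37  45  67  77  79  75  76  77  92 109 108  87  72  69  74]
 [ 64  54  56  65  68  75  73  68  69  89 108 108  88  71  69  74]
 [ 68  66  65  67  68  68  64  62  68  89 108 110  92  76  71  75]
 [ 67  69  67  67  69  68  64  67  77  94 109 110 101  86  74  75]]
```

```bash
cat >> h.py <<'E'
def track(A,B,boxes):
    f=10; out=[]
    for x0,y0,x1,y1 in boxes:
        up=lambda g:cv2.resize(g,None,fx=f,fy=f,interpolation=cv2.INTER_CUBIC)
        t=up(A[y0:y1,x0:x1]); s=up(B[y0-2:y1+9,x0-2:x1+3]); r=cv2.matchTemplate(s,t,cv2.TM_CCOEFF_NORMED); _,v,_,l=cv2.minMaxLoc(r); out.append((l[0]/f-2,l[1]/f-2,round(v,3)))
    return out
def gray(n): return cv2.cvtColor(cv2.imread(n),cv2.COLOR_BGR2GRAY)
BX=[(311,163,318,175),(315,168,328,186),(318,176,326,188),(316,180,325,196),(310,200,317,208)]
E
python3 - <<'E'
from h import *
A,B=gray("pics/side0.png"),gray("pics/s8full.png")
print(track(A,B,BX)); print("A dial"); print(A[172:198,314:328])
# wrist: inner rim row of the grip, at rest and now
for n in("pics/w7.png","pics/w8full.png"):
    g=gray(n); c=g[:,276:286].mean(1).astype(int); k=np.nonzero((c[100:200]<75))[0]; print(n,100+k[0],c[100+k[0]-3:100+k[0]+3])
E
```

```text
[(-0.10000000000000009, 3.0, 0.902), (0.0, 3.0999999999999996, 0.743), (0.3999999999999999, 0.8999999999999999, 0.578), (0.0, 3.2, 0.709), (2.3, 0.10000000000000009, 0.464)]
A dial
[[ 83  73  49  26  31  75 124 132 103  73  88 134 143 142]
 [ 62  52  36  25  52 108 139 130  88  65  82 133 144 141]
 [ 38  34  27  36  82 134 136 112  74  67  79 131 143 139]
 [ 35  31  31  58 115 144 130  87  62  65  76 135 150 141]
 [ 40  36  40  91 144 142 119  77  70  64  77 144 163 153]
 [ 44  41  64 127 164 142  98  77  82  67  63 115 142 141]
 [ 45  45  86 152 164 132  86  81  91  66  37  60  94 109]
 [ 43  51 102 161 148 107  80  88  90  62  34  42  77  99]
 [ 35  60 119 161 143  94  79  82  74  56  58  76  90 110]
 [ 31  65 123 149 136  99  87  71  56  55  82  99 102 118]
 [ 28  73 129 132 116  97  88  61  47  61  96 105 103 109]
 [ 34  83 135 137 106  93  80  48  47  71 100 105 102 100]
 [ 41  93 131 134 101  89  72  45  50  81 102 104 102 100]
 [ 51 102 120 116  88  87  73  60  69  91 103 103 103 116]
 [ 57 108 113  98  83  84  70  79  93 102 103 102 112 144]
 [ 62 112 106  84  85  86  68  88 100 104 102 102 123 162]
 [ 64 108 103  82  88  88  71  90 103 103 103 118 146 166]
 [ 65 102 100  81  88  82  75  94 103 103 110 141 166 168]
 [ 62  93  92  76  81  71  84  99 103 102 111 142 166 165]
 [ 57  86  87  77  68  66  91 102 104 101 112 145 164 163]
 [ 48  75  82  77  62  72  98 104 104 100 109 147 162 162]
 [ 41  65  73  74  63  76  96 101 105 101  98 120 139 156]
 [ 47  61  67  70  66  76  87  96 103 102  92  91 105 129]
 [ 58  61  62  67  67  74  80  91 102 102  92  85  86  97]
 [ 66  64  63  65  66  68  71  87 101 104  99  88  84  87]
 [ 69  66  62  62  61  61  65  82 102 113 107  89  84  85]]
pics/w7.png 139 [133 120 107  74  64  66]
pics/w8full.png 168 [148 146 123  64  62  61]
```

The dial dropped 3.0–3.2 px. I expect 3.1 px for lever angle 0.40, so the angle is confirmed. Now I press on in small steps, first to about 0.55.

Request:
move_arm([
  [[0.0002,0,0.005,0,1],[0.0005,0,0.01,0,1],[0.001,0,0.015,0,1],[0.0015,0,0.02,0,1],[0.002,0,0.0253,0,1],[0.002,0,0.0253,0,1],[0.002,0,0.0253,0,1]],
])

```text
clock: 19.1
position: [0.4432, -0.0224, 0.1554]
ee_rot: [0.002, 0.636, 0.772, 0.001]
contact_force: [1.7, -4.1, 7.5]
width: 0.023
gripper_force: 40.9
```

```bash
cat > chk.py <<'E'
from h import *
import sys
T=wpose(); s=manip.get_state(); ex=np.array([np.cos(Y),np.sin(Y)]); p=T[:3,3]; x=(p[:2]-O)@ex; z=p[2]+.011
print(p,s["width"],s["contact_force"],s["moment"],"r,theta",np.hypot(.145-x,z-.185),.4-np.arctan2(z-.185,.145-x),s["clock"])
sd=manip.get_image("side"); cv2.imwrite(sys.argv[1],sd[:,:,::-1]); A,B=gray("pics/side0.png"),gray(sys.argv[1]); print(track(A,B,BX[:2]+BX[3:4]),marks(sd)[:3])
print(B[175:200,314:328])
E
python3 chk.py pics/s9.png
```

```text
[ 0.44318085 -0.02237201  0.15537963] 0.022980705476587746 [ 1.72936122 -4.13205241  7.49072987] [-0.16887208 -0.30677803 -0.05147904] r,theta 0.13564670432885217 0.5377058608134173 19.1
[(-0.19999999999999996, 4.2, 0.914), (0.0, 4.1, 0.721), (0.0, 3.8, 0.565)] [320.1        181.21428571  70.        ]
[[ 79  73  47  19  11  25  64 100 106 102 121 149 157 148]
 [ 75  65  40  17  15  47  86 105  95  85 107 153 170 161]
 [ 54  47  25  15  31  68  97 103  87  73  80 124 148 146]
 [ 28  21  16  21  50  88  95  85  67  67  53  67  99 115]
 [ 19  18  18  35  73  95  87  62  63  66  41  45  81 104]
 [ 16  14  21  52  90  97  75  61  75  63  53  78  96 117]
 [ 18  16  35  74 101  99  69  72  89  68  66 100 106 124]
 [ 16  16  45  91 108  95  71  87  94  68  77 105 109 115]
 [ 16  19  53  96 105  84  78  97  95  71  86 107 108 106]
 [ 13  31  69  96  99  85  90  96  91  73  96 108 108 106]
 [ 15  44  86 103 101  95  93  83  76  71 101 108 108 122]
 [ 18  51  91 101 104 100  83  58  50  65 101 108 117 152]
 [ 29  64  95 101  99  91  67  45  47  77 103 108 129 170]
 [ 34  72  91  98  87  74  62  65  64  92 107 123 155 175]
 [ 39  78  93  92  68  60  78  88  82 101 119 154 178 176]
 [ 44  83  91  80  65  78  94  99  99 104 124 167 178 170]
 [ 47  84  90  78  81  93  99 102 107 108 115 142 144 145]
 [ 50  84  94  83  92  99 100 103 108 106  97 104 105 125]
 [ 51  81  92  86  95 100 100 104 110 107  91  82  95 136]
 [ 54  78  91  89  96 100  96 100 109 107  87  72  85 125]
 [ 56  76  87  83  93  97  89  95 108 107  87  70  69  91]
 [ 49  73  81  71  79  84  77  92 108 108  86  72  68  75]
 [ 46  67  74  67  70  69  70  88 107 109  86  72  71  80]
 [ 56  66  70  69  68  64  68  87 107 108  92  74  71  81]
 [ 66  65  68  67  66  65  74  94 108 110 102  85  77  82]]
```

```bash
cat >> h.py <<'E'
def needle(B,hub):
    d=.0245; n=np.array([-.7071,-.7071,0]); rt=np.array([.7071,-.7071,0]); c=np.array([.075,0,.150])+n*d; pj=lambda X:proj("side",stand(O,Y,X))
    u0=pj(c); er=(pj(c+.01*rt)-u0)/10; eu=(pj(c+np.array([0,0,.01]))-u0)/10; print("px/mm right",er.round(3),"up",eu.round(3))
    g=B.astype(np.float32); out=[]
    for a in np.arange(-.4,5.5,.2):
        phi=np.pi/2-(a-2.5); v=[cv2.getRectSubPix(g,(1,1),tuple(map(float,np.array(hub)+q*(np.cos(phi)*er+np.sin(phi)*eu))))[0,0] for q in(8,11,14,17)]
        out.append((round(a*4,1),[int(i) for i in v],int(np.mean(v))))
    return out
E
python3 - <<'E'
from h import *
A=needle(gray("pics/side0.png"),(321.6,183.2)); B=needle(gray("pics/s8full.png"),(321.5,186.2)); C=needle(gray("pics/s9.png"),(321.4,186.9))
for a,b,c in zip(A,B,C): print(a[0],a[1:],b[1:],c[1:])
E
```

```text
px/mm right [ 0.138 -0.243] up [ 0.014 -0.268]
px/mm right [ 0.138 -0.243] up [ 0.014 -0.268]
px/mm right [ 0.138 -0.243] up [ 0.014 -0.268]
-1.6 ([77, 86, 88, 88], 85) ([81, 90, 93, 94], 90) ([92, 99, 101, 102], 99)
-0.8 ([78, 84, 82, 82], 82) ([82, 88, 87, 87], 86) ([94, 99, 100, 100], 98)
0.0 ([78, 79, 77, 78], 78) ([81, 83, 81, 81], 81) ([94, 99, 100, 99], 98)
0.8 ([76, 75, 72, 78], 75) ([79, 79, 77, 79], 78) ([93, 98, 99, 99], 98)
1.6 ([74, 72, 73, 78], 74) ([77, 75, 78, 77], 77) ([91, 97, 98, 99], 96)
2.4 ([72, 70, 74, 81], 74) ([75, 72, 79, 79], 76) ([87, 94, 97, 99], 94)
3.2 ([69, 70, 74, 83], 74) ([74, 71, 79, 83], 77) ([82, 90, 93, 96], 90)
4.0 ([66, 71, 74, 80], 73) ([73, 72, 78, 85], 77) ([75, 81, 86, 89], 83)
4.8 ([61, 70, 74, 78], 71) ([71, 74, 78, 84], 77) ([66, 72, 73, 75], 72)
5.6 ([54, 64, 72, 78], 67) ([67, 75, 79, 84], 76) ([61, 62, 66, 68], 64)
6.4 ([52, 61, 69, 76], 65) ([62, 71, 78, 84], 74) ([54, 60, 65, 71], 63)
7.2 ([51, 60, 68, 77], 64) ([57, 65, 74, 82], 69) ([56, 64, 72, 80], 68)
8.0 ([55, 61, 68, 74], 65) ([56, 62, 71, 79], 67) ([59, 71, 81, 88], 75)
8.8
[... 554 characters left out ...]
 62], 68) ([81, 75, 70, 67], 73)
15.2 ([56, 56, 47, 39], 50) ([70, 69, 73, 70], 70) ([78, 74, 73, 72], 74)
16.0 ([55, 56, 52, 36], 50) ([68, 69, 77, 78], 73) ([75, 74, 77, 78], 76)
16.8 ([55, 57, 60, 51], 56) ([66, 68, 79, 85], 74) ([69, 72, 79, 84], 76)
17.6 ([55, 58, 66, 70], 62) ([62, 67, 76, 87], 73) ([60, 68, 75, 86], 72)
18.4 ([56, 61, 68, 77], 66) ([59, 66, 72, 81], 69) ([54, 59, 65, 77], 64)
19.2 ([56, 63, 70, 77], 66) ([54, 62, 70, 78], 66) ([51, 59, 67, 74], 63)
20.0 ([54, 61, 70, 79], 66) ([55, 63, 72, 80], 68) ([54, 63, 73, 82], 68)
20.8 ([55, 66, 77, 88], 71) ([61, 69, 80, 90], 75) ([64, 71, 80, 89], 76)
21.6 ([63, 77, 91, 96], 82) ([70, 81, 93, 101], 86) ([74, 86, 94, 101], 89)
```

The rectified dial now shows the needle at about 6 N, matching the geometry. Another 0.068 rad should give 10 N, so about 9 mm at the grip.

Request:
move_arm([
  [[0.0005,0,0.004,0,1],[0.001,0,0.008,0,1],[0.0015,0,0.0115,0,1],[0.0015,0,0.0115,0,1],[0.0015,0,0.0115,0,1],[0.0015,0,0.0115,0,1]],
])

```text
clock: 19.75
position: [0.4429, -0.0209, 0.1464]
ee_rot: [0.002, 0.636, 0.772, 0.001]
contact_force: [1.5, -2.1, 8.7]
width: 0.0228
gripper_force: 41.7
```

```bash
python3 chk.py pics/s10.png; python3 - <<'E'
from h import *
for c in needle(gray("pics/s10.png"),(321.4,187.7)): print(c)
E
```

```text
[ 0.44289433 -0.02093177  0.14641285] 0.022762479163181484 [ 1.48819811 -2.14539285  8.70398686] [-0.06336193 -0.23725039 -0.03750398] r,theta 0.13572732883972768 0.6046803787266162 19.75
[(-0.19999999999999996, 4.8, 0.924), (0.0, 4.4, 0.713), (0.0, 4.3, 0.541)] [320.62135922 180.29126214 103.        ]
[[ 82  77  50  17  16  34  76 122 124 113 128 150 156 148]
 [ 75  72  45  19  15  42  87 121 105  86 111 154 168 162]
 [ 63  59  34  16  30  68  98 113  85  68  87 124 146 147]
 [ 39  36  23  19  50  86 102 103  75  68  57  67 100 114]
 [ 19  19  14  33  72  97 101  85  69  72  45  46  80 106]
 [ 15  17  21  54  92 103  91  68  70  67  52  77  96 116]
 [ 19  18  30  70 102 105  79  73  82  62  61  98 106 124]
 [ 15  17  39  82 100  94  66  83  93  66  69 102 109 115]
 [ 16  19  52  90  98  76  57  82  91  68  81 105 108 106]
 [ 14  29  69  98 103  69  51  69  86  71  94 109 107 106]
 [ 17  39  78  98 104  82  66  64  77  73 100 109 108 123]
 [ 17  47  86 101 103  94  82  55  63  73 102 107 117 153]
 [ 21  53  90 106 103  98  84  46  50  80 103 108 129 169]
 [ 29  64  93 102 102  99  88
[... 1250 characters left out ...]
 59)
(np.float64(8.8), [54, 58, 63, 65], 60)
(np.float64(9.6), [60, 68, 73, 79], 70)
(np.float64(10.4), [67, 77, 84, 90], 79)
(np.float64(11.2), [73, 85, 86, 84], 82)
(np.float64(12.0), [77, 82, 79, 71], 77)
(np.float64(12.8), [77, 78, 72, 64], 73)
(np.float64(13.6), [76, 75, 67, 65], 71)
(np.float64(14.4), [75, 73, 70, 67], 71)
(np.float64(15.2), [73, 72, 74, 72], 73)
(np.float64(16.0), [70, 73, 78, 80], 75)
(np.float64(16.8), [67, 72, 80, 87], 77)
(np.float64(17.6), [64, 71, 77, 87], 75)
(np.float64(18.4), [59, 68, 76, 84], 72)
(np.float64(19.2), [59, 68, 78, 87], 73)
(np.float64(20.0), [62, 71, 81, 90], 76)
(np.float64(20.8), [73, 81, 89, 99], 85)
(np.float64(21.6), [82, 93, 99, 103], 94)
```

The needle has swung up near vertical. I refine the reading by aligning the last two side images and differencing them, which leaves only the old and new needle.

```bash
cat >> h.py <<'E'
def lines(fa,fb,dy):
    er,eu=np.array([.138,-.243]),np.array([.014,-.268]); M=np.array([er,eu]).T
    C=gray(fa).astype(np.float32); D=gray(fb).astype(np.float32)
    C=cv2.warpAffine(C,np.float32([[1,0,0],[0,1,dy]]),(560,420),flags=cv2.INTER_CUBIC)
    x0,y0=316,181; d=(D-C)[y0:195,x0:325]; print(d.astype(int))
    for s in(1,-1):
        w=np.clip(s*d-12,0,None); ys,xs=np.indices(w.shape); W=w.sum(); m=np.array([(w*xs).sum(),(w*ys).sum()])/W
        q=np.stack([xs-m[0],ys-m[1]],-1).reshape(-1,2); cov=(q*w.reshape(-1,1)).T@q/W; e,v=np.linalg.eigh(cov); print("line",m+[x0,y0],v[:,1],"len",np.sqrt(e))
        k=np.linalg.solve(M,v[:,1]); k*=np.sign(-k[0]) ; print(" reading", 10-4*np.arctan2(-k[0],k[1]))
E
python3 - <<'E'
from h import *
lines("pics/s9.png","pics/s10.png",.51); lines("pics/s8full.png","pics/s10.png",1.63)
E
```

```text
[[  2   7   5   6   8   8   0  -3   1]
 [ -1  -2  -5  -4  -2   3   0  -2  -2]
 [  3  -5  -9 -13 -16 -11  -4  -1   0]
 [  8   2   1 -13 -33 -29  -8  -1   2]
 [  0  -1   4  -7 -27 -27  -8   0   0]
 [ -3  -1   0  -5  -7 -15   1   6   0]
 [ -3   4   0   0   9  -1   5  10   1]
 [  0   1   7  16  26   3   3   7   3]
 [ -1   2  21  35  27   0   4   3  12]
 [ -2   4  27  30  11   0   3  12  24]
 [  0   6  17  10   0   0   0   8  13]
 [  4  10   6   2  -1   0   0   0   0]
 [  0   7   2   0   0   0   0  -1  -2]
 [ -2  -4  -3  -2  -1  -3   0   0  -1]]
line [319.57881137 189.34599483] [-0.99928306 -0.03785992] len [0.79959035 1.75037179]
 reading 6.701339368187259
line [320.42416056 184.40409108] [0.4783945  0.87814503] len [0.49082871 0.72942221]
 reading 7.862646854111894
[[  4   9   6   6   7   6  -1  -1  21]
 [  2   1  -4  -4  -2   3   0   0   9]
 [  3  -4  -6 -12 -16  -9  -3   0   4]
 [  8   2   5 -10 -30 -24  -4   2   6]
 [  0  -1   5  -5 -24 -18  -1   3   3]
 [ -3  -3   0  -5 -10 -11  -1   5   1]
 [ -2   4   0  -3  -4  -7   0   9   0]
 [  0   0   4   1   5   1   9  13   3]
 [ -5  -5   3   4  17  13  14  13  20]
 [ -5  -6  -2   5  26  18  11  16  35]
 [ -2  -2   0   7  26  12   1   8  11]
 [  4   2   2  12  24   6  -1   0 -17]
 [  1   1   4  18  22   2   0  -3 -17]
 [ -2  -2   3  24  14  -6  -2   0  -7]]
line [321.31462977 190.27825429] [-0.46670174  0.88441477] len [1.35509106 3.30243087]
 reading 3.41071774522535
line [320.95496302 185.6508551 ] [0.40282931 0.91527512] len [0.44745374 3.46184043]
 reading 8.023522841218181
```

The needle estimates read about 8.0–8.5 N, the force about 8.8 N, and the geometry about 9.9 N. I add roughly 1 N, which keeps every estimate inside the green, and look again.

Request:
move_arm([
  [[0.0003,0,0.0017,0,1],[0.0006,0,0.0033,0,1],[0.0006,0,0.0033,0,1],[0.0006,0,0.0033,0,1]],
])

```text
clock: 20.2
position: [0.4428, -0.0204, 0.1438]
ee_rot: [0.002, 0.636, 0.772, 0.001]
contact_force: [1.7, -2.3, 10.8]
width: 0.0226
gripper_force: 41.9
```

```bash
python3 chk.py pics/s11.png; python3 - <<'E'
from h import *
lines("pics/s10.png","pics/s11.png",.14)
lines("pics/s9.png","pics/s11.png",.65)
E
```

```text
[ 0.44281483 -0.02043162  0.14384079] 0.022609419145765853 [ 1.66916992 -2.29336271 10.76333336] [ 0.06214912 -0.20799389 -0.04259595] r,theta 0.13577985440668747 0.623986686798704 20.2
[(-0.19999999999999996, 4.8, 0.928), (0.10000000000000009, 4.5, 0.726), (0.10000000000000009, 4.2, 0.587)] [320.82142857 180.02380952  84.        ]
[[ 86  80  51  18  14  39  84 124 123 115 127 150 157 148]
 [ 77  73  45  17  13  56 114 137 113  93 112 155 170 160]
 [ 66  61  34  17  28  77 126 135 104  82  92 126 147 148]
 [ 44  39  19  20  47  90 117 117  85  75  62  68  98 114]
 [ 22  22  15  32  71 107 122  97  72  73  48  46  79 105]
 [ 19  17  16  45  92 114 110  75  68  66  54  76  95 116]
 [ 15  18  21  56 100 109  81  58  76  64  65  97 108 125]
 [ 19  15  35  71  99  96  69  59  84  66  70 103 109 116]
 [ 19  20  51  88  97  83  69  66  86  69  80 104 109 107]
 [ 16  31  69  99 103  77  77  68  82  67  85 106 107 106]
 [ 15  37  78 100 102  87  86  63  74  68  92 107 109 123]
 [ 17  45  87  99  96  94  88  57  61  72 100 107 118 152]
 [ 23  53  93 105  96  97  84  48  52  82 103 108 131 170]
[... 1521 characters left out ...]
   0]
 [  3  -6 -11  -7  -3 -25  -9   0   0]
 [ 10   2   0  -5  -5 -30 -12  -5  -4]
 [  1   1   3  -1  -6 -30 -13  -4  -6]
 [ -2  -4  -6  -4  -3 -17  -5   3  -1]
 [  0   4  -7  -1   7  -1   6  14   1]
 [ -1   5   6  10  17  -4   5   9   3]
 [ -1   5  23  30  23  -8  -2   4  13]
 [ -1   9  35  35  11  -5   1  11  24]
 [  1  10  25  13   1  -1   0   8  14]
 [  3  10   7   1   0  -1  -1   0  -5]
 [  2  11   4  -1   0   0   0  -1  -4]
 [  1   4   0  -1  -3  -4   0   0  -3]]
line [319.49256333 189.65485122] [-0.9969025   0.07864731] len [0.8295038  1.97473862]
 reading 6.580044130251221
line [321.02890592 184.03973991] [0.01410628 0.9999005 ] len [0.16681735 1.11611498]
 reading 9.499730398235798
```

The needle line is now vertical in the image at column 321, directly above the hub at (321.3,187.5). It reads about 9.5–10 N, and the geometry gives at most 10.9 N, well inside green. The lever is firmly held, so I hand in.

```bash
python3 -c "
from rig import manip
s=manip.get_state(); print(s['position'],s['width'],s['gripper_force'],s['clock']); print(manip.sign_off())"
```

```text
[ 0.44279248 -0.02039481  0.14385695] 0.022886515726301137 41.921369433403015 20.25
the job is handed in; nothing more can be done
None
```

The bar was slid until its brass insert sat under the gauge tip (centred to about 1 mm) and let go; the job was handed in at 20.3 s with the fingers holding the lever at about 10 N (image and geometry estimates 9.5 to 10.9 N, in the green).

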